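Unscrew a tight paint-jar cap in the bracing stand

ROBOT

A 6-joint arm with a two-finger parallel gripper is mounted at the origin on the work surface. World frame = base frame: x ahead of the robot, y to its left, z up, the work surface at z = 0. Lengths are in m, angles in degrees, forces in N, time in s.
With the tool pointing down it reaches from about 0.35 to 0.875 m from the base axis. Payload 4.2 kg.
Tool frame: the origin (TCP) lies between the finger pads; the fingertips stand 14 mm ahead of it and the grasp point (between the pads) lies 5 mm behind it; z points along the fingers, y is the line along which they close (so a half turn about z gives the same grasp; the last joint's range is limited). The gripper opens to 87 mm and grips with 3 to 60 N. Pads are 19 mm wide; open, the fingers measure 117 mm over their backs; the gripper's body (75 mm by 190 mm) begins 51 mm behind the grasp point.
Start: joints at [-49.355, 22.042, 0.453, 0, -68.411, -14.817], TCP at [0.272, -0.563, 0.214] pointing down, gripper open.
Joint ranges: [-179.83, 179.83], [-69.29, 118.12], [-61.27, 80.66], [-181.25, 117.63], [-171.15, -9.14], [-177.46, 177.46]. Speed limits (degrees/s): [159.86, 159.86, 180, 180, 180, 180].

INTERFACE

Orientations are given as a 3x3 rotation matrix whose columns are the frame's x, y, z axes.
In Python, from station import * gives the robot as it stands. The module is installed in compiled form; this text tells all that it offers.
- The arm moves only by the tool play_rows, never from a script. Its argument "steps" is a list of rows, each an object of numbers: "ax", "ay", "az": the turn, a rotation vector about the tool's x, y, z in degrees; "dx", "dy", "dz": the shift along the tool's x, y, z in mm; "claw": the finger opening in mm, from 0 to 87. A call has 1 to 20 rows; each row shifts and turns the commanded pose from where the row before left it, along the tool's axes as they then stand; what a row does not reach is not made up. A row lasts 1/10 s, in which the tool goes at most 50 mm and 8.59 degrees, less where a joint would pass 70% of its speed; a pose out of reach is approached as far as the arm can. A call with a gripper value outside its range is refused whole. The fingers move at their own pace and stop on an object; the grip force is fixed at half the most. Time passes only in rows, so rows that do not move let the fingers close. It gives the time, the measured TCP pose, the force, the opening and the grip force at its end, in the units of the state.
- sense(): the state, without advancing time (a new reading comes with each control period).
- capture(name): name is "side" or "top"; returns a dict with "frame" (400x640x3 uint8, blue, green, red), "range_z" (400x640 float32, m along the optical axis (not along the pixel's ray), 0 where there is no reading), "fx", "fy", "cx", "cy" (pixels), "xyz" and "rotation" of the camera in the world. Camera axes: x right, y down, z forward; pixel columns grow to the right and rows downward; lengths in m; the calibration is good to about 2 mm. A picture is of the moment at which its call begins.
- finish_job(): hands the job in; it is judged then, once.
The state is a dict: "time_s": time; "joints": joint angles; "joint_velocities": joint speeds; "effort": joint torques, N m; "tcp_pos": TCP position; "ee_rot": TCP orientation; "wrist_force": force on the tool from outside, world axes, zero at the start; "moment": the same for the moment, N m; "gripper_width": opening from 0.0 (shut) to 1.0 (fully open); "gripper_force": force on a finger pad.
Only numpy, scipy, OpenCV 4.12 (cv2) and the standard library are available. Lean on these libraries where they do the work, as an engineer would, in place of code of your own. Each camera call takes 0.05 s, during which the arm holds its last target. There are 200 camera calls.

TASK

Carry the closed yellow paint jar to the raised wooden stand and set it upright, all the way down in the square blue socket, which keeps it from turning. Then unscrew the tight cap counter-clockwise until it comes free, stop turning there, and lift it straight up two to three centimetres off its tightened height. Finish still holding the cap level and centred there above the jar in its socket; leave the brush mug and the two paint tubes where they are.

Things in the scene. Friction and masses are not known exactly. Their poses are not given: they have to be found in the camera images.
- jar: Square yellow paint jar, loose, about 0.35 kg: body 58 x 58 mm, 56 mm high, with a pale paper band; round neck of 36 mm diameter up to 82 mm; 98 mm high with its cap. Origin at the centre of its underside, z up, x and y square to its sides. A red mark on its body's top edge lies towards +x. It may be carried by its tight cap; free on the table it would turn with the cap.
- cap: White ribbed twist-off cap, loose, 40 g, 56 mm in diameter, 30 mm high. Origin at the centre of its lower rim, z up; a red mark on its top points along its +x. Tight, its rim is 68 mm above the jar's underside (12 mm above the jar's body) and its mark is 62 to 72 degrees clockwise (seen from above) of the jar's mark, a few degrees short of a stop. Turning it takes 0.2 to 0.3 N m.
- cap_top (a point): Centre of the cap's top, 30 mm above its rim. The cap has three lugs under three lugs of the jar's neck; it does not rise while turned. It is free with the two red marks within about 17 degrees of each other, and catches under the next lugs beyond 20 degrees past. So turning cap against jar by about 65 degrees counter-clockwise (seen from above) opens it from any start.
- jar_mouth (a point): Centre of the jar's mouth, 82 mm above its underside. A springy seal there presses the cap up with about 12 N: when the lugs come free the cap rises up to 3 mm or pushes up that hard on the fingers.
- stand: Wooden stand fixed to the table: base plate 120 x 120 x 14 mm, a block, and a blue square socket open upwards: outside 82 x 82, inside 64 x 64 mm (3 mm of play each side; the jar can turn about 6 degrees in it), inner floor 40 mm and wall tops 58 mm above the table. Origin at the centre of its underside, z up, x and y square to the socket. The jar fits in any of four quarter turns.
- brush_mug: Bystander: blue mug, 72 mm in diameter, 95 mm high, with two brushes standing up to 183 mm. Origin at the centre of its underside.
- orange_tube: Bystander: closed paint tube lying flat, aluminium with an orange band, 110 x 38 x 18 mm, long along its x. Origin at the middle of its underside.
- green_tube: Bystander: the same kind of tube with a green band.
Not all that is in view belongs to the job. There is more than one size of the jar; the one meant has the size given above. Several things have the shape of the cap; the one meant has the colours described above.

How it is judged (in metres and radians):
On the way, in this order (a step that is already met when the one before it is completed fails the run):
1. the jar stands upright and fully down in the socket, its cap still on (horizontal distance between jar and stand below 0.008 m and z of jar in the frame of stand between 0.037 and 0.0425 m and angle between jar's own z axis and vertical below 0.06 rad and z of cap in the frame of jar below 0.0725 m and angle between the x axis of cap and the x axis of jar, either way round above 0.6 rad), for 0.2 s.
2. with the jar seated, the cap is turned free and has come up off the lugs (horizontal distance between jar and stand below 0.008 m and z of jar in the frame of stand between 0.037 and 0.0425 m and angle between jar's own z axis and vertical below 0.06 rad and z of cap in the frame of jar above 0.074 m and horizontal distance between cap and jar below 0.015 m), for 0.1 s.
At the end, for the whole second after the job is handed in: Jar upright (0.06 rad), fully down (2.5 mm) and centred (8 mm) in the socket; only the fingers carry the cap, at rest, level within 0.2 rad, within 15 mm of the jar's axis, 12 to 40 mm above its tightened height, its red mark within 0.65 rad of the jar's (horizontal distance between jar and stand below 0.008 m and z of jar in the frame of stand between 0.037 and 0.0425 m and angle between jar's own z axis and vertical below 0.06 rad and z of cap in the frame of jar between 0.08 and 0.108 m and horizontal distance between cap and jar below 0.015 m and angle between cap's own z axis and vertical below 0.2 rad and angle between the x axis of cap and the x axis of jar, either way round below 0.65 rad and contact force between the fingers and cap above 1 N and contact force between cap and jar below 0.1 N and contact force between cap and stand below 0.1 N and linear speed of each of cap, jar below 0.02 m/s); the arm keeps its last pose, push and grip.
It fails at once if the brush mug is moved more than 20 mm or knocked over (distance of brush_mug from where it was at the start of the episode above 0.02 m or angle between brush_mug's own z axis and vertical above 0.5 rad).
It fails at once if the orange tube is moved more than 20 mm or knocked over (distance of orange_tube from where it was at the start of the episode above 0.02 m or angle between orange_tube's own z axis and vertical above 0.5 rad).
It fails at once if the green tube is moved more than 20 mm or knocked over (distance of green_tube from where it was at the start of the episode above 0.02 m or angle between green_tube's own z axis and vertical above 0.5 rad).
It also fails if it takes over 45 s, if anything falls off the work surface, if the arm or the gripper's body presses on something with over 40 N, if the wrist force passes 120 N, or if a joint passes its speed limit or range.

## Working session

There is one attempt and no reset: what is moved stays moved. The work goes in short steps, Python scripts to look and compute and a tool call to move; the robot and the scene stay as the last step left them, time stands still between calls to the robot, and variables do not carry over. Pictures are saved under pics/ and viewed, at most 10 in all, crops included, and the job is handed in when it is done.

Besides the shell and the picture viewer there is one more tool, called after "Request:" by a JSON object that holds its "name" and its "arguments", one argument or row to a line. play_rows: Moves the arm, as the interface text tells. Its arguments: {"type":"object","properties":{"steps":{"type":"array"}},"required":["steps"]}

```bash
mkdir -p pics
cat > h.py <<'E'
import numpy as np, cv2
from station import *
def cloud(c):
    h,w=c["range_z"].shape; u,v=np.meshgrid(np.arange(w),np.arange(h)); z=c["range_z"]
    p=np.stack([(u-c["cx"])/c["fx"]*z,(v-c["cy"])/c["fy"]*z,z],-1)
    P=p@np.array(c["rotation"]).T+np.array(c["xyz"]); P[z==0]=np.nan; return P
E
python3 - <<'E'
from h import *
for n in("top","side"):
    c=capture(n); np.savez(n+".npz",**c); cv2.imwrite(f"pics/{n}1.png",c["frame"]); print(n,c["xyz"],np.round(c["rotation"],2).tolist(),c["fx"])
s=sense(); print(s["tcp_pos"],np.round(s["ee_rot"],3),s["wrist_force"],s["time_s"])
E
```

```text
top [0.37259219 0.03777922 1.15221718] [[0.02, -0.98, 0.18], [-1.0, -0.02, 0.02], [-0.01, -0.18, -0.98]] 483.7905356427484
side [0.2524276  0.58363781 0.68562747] [[-0.86, -0.36, 0.36], [-0.51, 0.58, -0.63], [0.02, -0.73, -0.69]] 365.53095428178057
[ 0.27204503 -0.56206349  0.21347583] [[-0.9   -0.436 -0.001]
 [-0.436  0.9    0.002]
 [ 0.     0.002 -1.   ]] [-0.86090154  0.44787581  0.39727668] 0.1
```

View pics/top1.png

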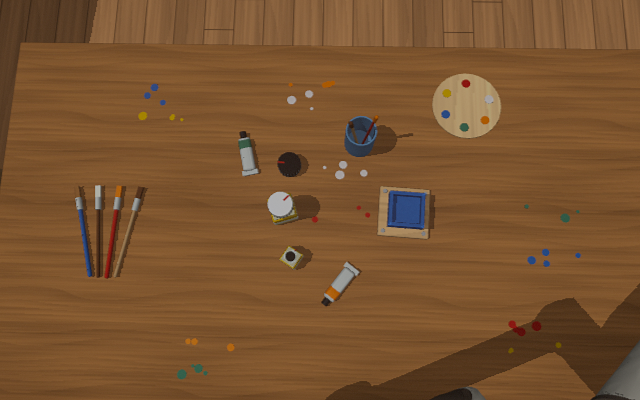

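View pics/side1.png

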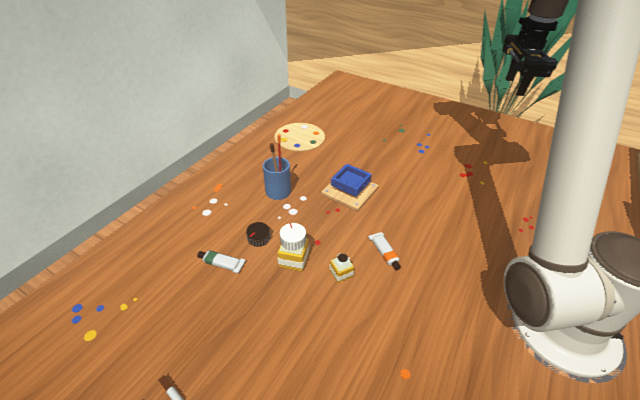

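The top view shows the target jar with its white cap at (281,204) and the stand socket at (406,210). The mug is at (361,136), the tubes are at (248,153) and (340,284), and the decoys are a black cap at (289,164) and a small jar at (291,257). Next I'll measure with the depth data.

Run:
```python
from h import *
T=np.load("top.npz");S=np.load("side.npz");PT=cloud(T);PS=cloud(S)
def sel(P,c,r,z0,z1):
    m=(np.hypot(P[...,0]-c[0],P[...,1]-c[1])<r)&(P[...,2]>z0)&(P[...,2]<z1); return m
def rect(P,m,n):
    q=P[m][:,:2]; r=cv2.minAreaRect((q*1000).astype(np.float32)); print(n,m.sum(),"mean",q.mean(0).round(4),"rect",np.round(r[0],1),np.round(r[1],1),round(r[2],1))
for n,P,uv in(("top",PT,[(281,204),(406,210),(361,136),(248,153),(340,284),(289,164),(291,257)]),("side",PS,[(293,232),(351,180)])):
    for u,v in uv: print(n,(u,v),P[v,u].round(4))
j=PT[204,281]; s=PT[210,406]
for n,P in(("top",PT),("side",PS)):
    rect(P,sel(P,j,.05,.093,.104),n+" captop"); rect(P,sel(P,j,.06,.05,.062),n+" bodytop")
    rect(P,sel(P,j,.06,.008,.05),n+" body")
    rect(P,sel(P,s,.07,.053,.064),n+" sockettop"); rect(P,sel(P,s,.1,.010,.018),n+" base")
# marks
for n,I,P in(("top",T["frame"],PT),("side",S["frame"],PS)):
    h=cv2.cvtColor(I,cv2.COLOR_BGR2HSV); red=((h[...,0]<8)|(h[...,0]>172))&(h[...,1]>150)&(h[...,2]>90)
    for z0,z1 in((.09,.106),(.03,.07)):
        m=red&sel(P,j,.06,z0,z1); print(n,"red",z0,m.sum(),P[m][:6].round(3).tolist())
cv2.imwrite("pics/c1.png",np.hstack([cv2.resize(T["frame"][170:240,250:320],(390,390),interpolation=2),cv2.resize(S["frame"][215:285,258:328],(390,390),interpolation=2)]))
```

```text
top (281, 204) [0.5637 0.1426 0.0992]
top (406, 210) [ 0.5656 -0.1431  0.0398]
top (361, 136) [ 0.7544 -0.0397  0.0073]
top (248, 153) [0.7024 0.2351 0.0207]
top (340, 284) [0.3929 0.0075 0.0183]
top (289, 164) [0.6743 0.1338 0.0292]
top (291, 257) [0.4496 0.1194 0.0639]
side (293, 232) [0.5643 0.1468 0.0954]
side (351, 180) [ 0.5654 -0.1416  0.0387]
top captop 488 mean [0.5649 0.1463] rect [565.3 146.2] [55.1 54.5] 27.1
top bodytop 129 mean [0.5501 0.1381] rect [564.6 145.9] [57.1 57.4] 16.9
top body 86 mean [0.5429 0.1355] rect [562.8 145.4] [54.9 58.9] 17.6
top sockettop 517 mean [ 0.5655 -0.1401] rect [ 565.9 -140.8] [82.6 82.8] 86.8
top base 1061 mean [ 0.5569 -0.1333] rect [ 565.7 -140.8] [120.5 120.3] 86.6
side captop 403 mean [0.5632 0.149 ] rect [563.8 147.8] [54.2 54.6] 45.3
side bodytop 209 mean [0.5536 0.1629] rect [563.6 148.2] [56.7 58.3] 18.1
side body 362 mean [0.5512 0.1673] rect [546.7 157.5] [80.9 40.8] 60.8
side sockettop 261 mean [ 0.5624 -0.1378] rect [ 564.4 -139.5] [85.3 83.9] 86.9
side base 590 mean [ 0.5499 -0.1154] rect [ 563.3 -138.3] [121.2 118.5] 86.3
top red 0.09 4 [[0.582, 0.13, 0.099], [0.58, 0.132, 0.098], [0.577, 0.134, 0.1], [0.575, 0.136, 0.101]]
top red 0.03 0 []
side red 0.09 2 [[0.584, 0.129, 0.097], [0.575, 0.138, 0.097]]
side red 0.03 0 []
```

View pics/c1.png

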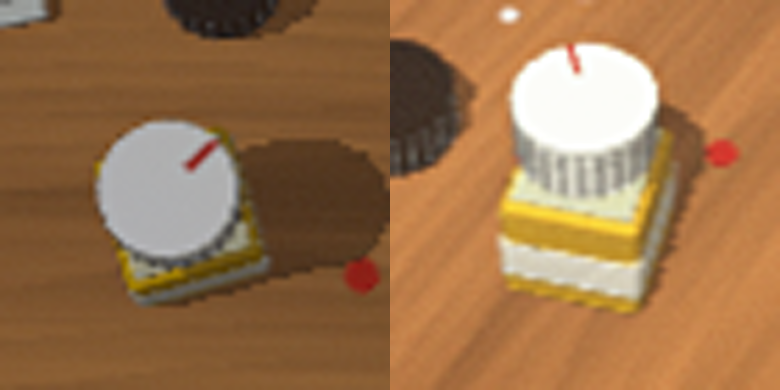

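The crop shows the cap's red mark at about -43° world yaw. The jar body is at about 17.5° and the stand at about -3.2°. The jar centre is near (0.5645, 0.147), and jar to socket is about (0, -0.287). Moving above the jar.

Request:
{"name": "play_rows", "arguments": {
  "steps": [
    {"dx":-28.6,"dy":25.5,"claw":87},
    {"dx":-28.6,"dy":25.5,"claw":87},
    {"dx":-28.6,"dy":25.5,"claw":87},
    {"dx":-28.6,"dy":25.5,"claw":87},
    {"dx":-28.6,"dy":25.5,"claw":87},
    {"dx":-28.6,"dy":25.5,"claw":87},
    {"dx":-28.6,"dy":25.5,"claw":87},
    {"dx":-28.6,"dy":25.5,"claw":87},
    {"dx":-28.6,"dy":25.5,"claw":87},
    {"dx":-28.6,"dy":25.5,"claw":87},
    {"dx":-28.6,"dy":25.5,"claw":87},
    {"dx":-28.6,"dy":25.5,"claw":87},
    {"dx":-28.6,"dy":25.5,"claw":87},
    {"dx":-28.6,"dy":25.5,"claw":87},
    {"dx":-28.6,"dy":25.5,"claw":87},
    {"dx":-28.6,"dy":25.5,"claw":87},
    {"dx":-28.6,"dy":25.5,"claw":87},
    {"dx":-28.6,"dy":25.5,"claw":87},
    {"dx":-28.6,"dy":25.5,"claw":87},
    {"dx":-28.6,"dy":25.5,"claw":87}
  ]
}}

```text
invalid input at $.steps[0]: expected keys ax, ay, az, dx, dy, dz, claw
```

```bash
cat >> h.py <<'E'
from scipy.spatial.transform import Rotation as Ro
def go(p,yaw):
    "tool-frame shift (mm) and rotvec (deg) to TCP p, tool pointing down, tool-x yaw in deg"
    s=sense(); R=np.array(s["ee_rot"]); a=np.radians(yaw)
    G=np.c_[[np.cos(a),np.sin(a),0],[np.sin(a),-np.cos(a),0],[0,0,-1]]
    y=np.degrees(np.arctan2(R[1,0],R[0,0]))
    print("t",s["time_s"],"tcp",np.round(s["tcp_pos"],4),"yaw",y.round(2),"q",np.round(s["joints"],1),"F",np.round(s["wrist_force"],1),"M",np.round(s["moment"],2),"w",s["gripper_width"],s["gripper_force"])
    print("shift",(R.T@(np.array(p)-s["tcp_pos"])*1000).round(1),"turn",Ro.from_matrix(R.T@G).as_rotvec(degrees=True).round(2))
E
python3 -c "
from h import *
go([.5645,.147,.079],-154.2)"
```

```text
t 0.1 tcp [ 0.272  -0.5621  0.2135] yaw -154.18 q [-49.4  22.1   0.4  -0.  -68.4 -14.8] F [-0.9  0.4  0.4] M [-0.    0.04 -0.03] w 1.0024692941155253 0.0
shift [-572.1  510.6  135.4] turn [ 0.11 -0.01  0.02]
```

Request:
{"name": "play_rows", "arguments": {
  "steps": [
    {"ax":0,"ay":0,"az":0,"dx":-34,"dy":30,"dz":0,"claw":87},
    {"ax":0,"ay":0,"az":0,"dx":-34,"dy":30,"dz":0,"claw":87},
    {"ax":0,"ay":0,"az":0,"dx":-34,"dy":30,"dz":0,"claw":87},
    {"ax":0,"ay":0,"az":0,"dx":-34,"dy":30,"dz":0,"claw":87},
    {"ax":0,"ay":0,"az":0,"dx":-34,"dy":30,"dz":0,"claw":87},
    {"ax":0,"ay":0,"az":0,"dx":-34,"dy":30,"dz":0,"claw":87},
    {"ax":0,"ay":0,"az":0,"dx":-34,"dy":30,"dz":0,"claw":87},
    {"ax":0,"ay":0,"az":0,"dx":-34,"dy":30,"dz":0,"claw":87},
    {"ax":0,"ay":0,"az":0,"dx":-34,"dy":30,"dz":0,"claw":87},
    {"ax":0,"ay":0,"az":0,"dx":-34,"dy":30,"dz":0,"claw":87},
    {"ax":0,"ay":0,"az":0,"dx":-34,"dy":30,"dz":0,"claw":87},
    {"ax":0,"ay":0,"az":0,"dx":-34,"dy":30,"dz":0,"claw":87},
    {"ax":0,"ay":0,"az":0,"dx":-34,"dy":30,"dz":0,"claw":87},
    {"ax":0,"ay":0,"az":0,"dx":-34,"dy":30,"dz":0,"claw":87},
    {"ax":0,"ay":0,"az":0,"dx":-34,"dy":30,"dz":0,"claw":87},
    {"ax":0,"ay":0,"az":0,"dx":-34,"dy":30,"dz":0,"claw":87},
    {"ax":0,"ay":0,"az":0,"dx":-28,"dy":30,"dz":0,"claw":87},
    {"ax":0,"ay":0,"az":0,"dx":0,"dy":0,"dz":0,"claw":87}
  ]
}}

```text
time_s: 1.9
tcp_pos: [0.566, 0.1498, 0.2131]
ee_rot: [[-0.898, -0.44, -0.001], [-0.44, 0.898, 0.0], [0.001, 0.0, -1.0]]
wrist_force: [-0.7, -0.9, -0.6]
gripper_width: 1.003
gripper_force: 0.0
```

```bash
python3 -c "
from h import *
go([.5645,.147,.079],-154.2)"
```

```text
t 1.9 tcp [0.566  0.1498 0.2131] yaw -153.92 q [ 30.7  18.3  -5.4  -0.  -66.4 -94.6] F [-0.7 -0.9 -0.6] M [-0.07  0.04 -0.03] w 1.0029836199806537 0.0
shift [  2.5  -1.9 134.1] turn [ 0.01 -0.03  0.28]
```

Request:
{"name": "play_rows", "arguments": {
  "steps": [
    {"ax":0,"ay":0,"az":0,"dx":2,"dy":-2,"dz":20,"claw":87},
    {"ax":0,"ay":0,"az":0,"dx":0,"dy":0,"dz":25,"claw":87},
    {"ax":0,"ay":0,"az":0,"dx":0,"dy":0,"dz":25,"claw":87},
    {"ax":0,"ay":0,"az":0,"dx":0,"dy":0,"dz":20,"claw":87},
    {"ax":0,"ay":0,"az":0,"dx":0,"dy":0,"dz":15,"claw":87},
    {"ax":0,"ay":0,"az":0,"dx":0,"dy":0,"dz":15,"claw":87},
    {"ax":0,"ay":0,"az":0,"dx":0,"dy":0,"dz":14,"claw":87},
    {"ax":0,"ay":0,"az":0,"dx":0,"dy":0,"dz":0,"claw":87},
    {"ax":0,"ay":0,"az":0,"dx":0,"dy":0,"dz":0,"claw":87}
  ]
}}

```text
time_s: 2.8
tcp_pos: [0.5639, 0.1425, 0.0805]
ee_rot: [[-0.9, -0.435, -0.0], [-0.435, 0.9, -0.001], [0.001, -0.0, -1.0]]
wrist_force: [0.3, -0.2, -0.5]
gripper_width: 0.999
gripper_force: 0.0
```

```bash
python3 -c "
from h import *
go([.5645,.147,.079],-154.2)"
```

```text
t 2.8 tcp [0.5639 0.1425 0.0805] yaw -154.19 q [ 30.1  25.2 -15.7   0.  -49.1 -94.3] F [ 0.3 -0.2 -0.5] M [-0.04 -0.02  0.01] w 0.9991776338605306 0.0
shift [-2.4  3.8  1.5] turn [-0.02 -0.04  0.01]
```

Request:
{"name": "play_rows", "arguments": {
  "steps": [
    {"ax":0,"ay":0,"az":0,"dx":-2.4,"dy":3.8,"dz":1.5,"claw":87},
    {"ax":0,"ay":0,"az":0,"dx":0,"dy":0,"dz":0,"claw":87},
    {"ax":0,"ay":0,"az":0,"dx":0,"dy":0,"dz":0,"claw":45},
    {"ax":0,"ay":0,"az":0,"dx":0,"dy":0,"dz":0,"claw":45},
    {"ax":0,"ay":0,"az":0,"dx":0,"dy":0,"dz":0,"claw":45},
    {"ax":0,"ay":0,"az":0,"dx":0,"dy":0,"dz":0,"claw":45},
    {"ax":0,"ay":0,"az":0,"dx":0,"dy":0,"dz":0,"claw":45},
    {"ax":0,"ay":0,"az":0,"dx":0,"dy":0,"dz":0,"claw":45},
    {"ax":0,"ay":0,"az":0,"dx":0,"dy":0,"dz":0,"claw":45},
    {"ax":0,"ay":0,"az":0,"dx":0,"dy":0,"dz":0,"claw":45}
  ]
}}

```text
time_s: 3.8
tcp_pos: [0.5646, 0.1474, 0.079]
ee_rot: [[-0.9, -0.436, 0.0], [-0.436, 0.9, -0.0], [0.0, -0.0, -1.0]]
wrist_force: [0.4, -1.0, 0.1]
gripper_width: 0.637
gripper_force: 30.0
```

```bash
python3 -c "
from h import *
go([.5645,.147,.18],-154.2)"
```

```text
t 3.8 tcp [0.5646 0.1474 0.079 ] yaw -154.17 q [ 30.5  25.5 -15.6   0.  -49.  -94.7] F [ 0.4 -1.   0.1] M [-0.26 -0.05  0.06] w 0.6365986634980126 30.00016897916794
shift [   0.3   -0.3 -101. ] turn [-0.01 -0.    0.03]
```

Request:
{"name": "play_rows", "arguments": {
  "steps": [
    {"ax":0,"ay":0,"az":0,"dx":0,"dy":0,"dz":-5,"claw":45},
    {"ax":0,"ay":0,"az":0,"dx":0,"dy":0,"dz":-15,"claw":45},
    {"ax":0,"ay":0,"az":0,"dx":0,"dy":0,"dz":-20,"claw":45},
    {"ax":0,"ay":0,"az":0,"dx":0,"dy":0,"dz":-20,"claw":45},
    {"ax":0,"ay":0,"az":0,"dx":0,"dy":0,"dz":-20,"claw":45},
    {"ax":0,"ay":0,"az":0,"dx":0,"dy":0,"dz":-15,"claw":45},
    {"ax":0,"ay":0,"az":0,"dx":0,"dy":0,"dz":-5,"claw":45},
    {"ax":0,"ay":0,"az":0,"dx":0,"dy":0,"dz":0,"claw":45},
    {"ax":0,"ay":0,"az":0,"dx":0,"dy":0,"dz":0,"claw":45},
    {"ax":0,"ay":0,"az":0,"dx":0,"dy":0,"dz":0,"claw":45}
  ]
}}

```text
time_s: 4.8
tcp_pos: [0.5638, 0.1473, 0.1775]
ee_rot: [[-0.9, -0.435, -0.003], [-0.435, 0.9, -0.001], [0.003, 0.0, -1.0]]
wrist_force: [1.0, 0.4, -4.9]
gripper_width: 0.633
gripper_force: 30.0
```

Run:
```python
from h import *
go([.565,-.1400,.18],-175)
s=sense();t=np.array(s["tcp_pos"])
for n in("top","side"):
    c=capture(n);P=cloud(c);np.savez(n+"2.npz",**c)
    z=P[...,2]-t[2]+.079
    r=np.hypot(P[...,0]-t[0],P[...,1]-t[1])
    hsv=cv2.cvtColor(c["frame"],cv2.COLOR_BGR2HSV)
    yel=(hsv[...,0]>18)&(hsv[...,0]<35)&(hsv[...,1]>140)
    for nm,m in(("bodytop",(r<.06)&(z>.050)&(z<.06)),("body",(r<.06)&(z>.004)&(z<.05)),("yel",yel&(r<.06))):
        q=P[m]; R=cv2.minAreaRect((q[:,:2]*1000).astype(np.float32)) if len(q)>3 else None; print(n,nm,m.sum(),R, q[:,2].min() if len(q) else 0)
    if n=="side": ims=c["frame"]
v,u=[int(x) for x in np.argwhere(yel&(r<.06)).mean(0)]
cv2.imwrite("pics/lift.png",cv2.resize(ims[v-60:v+60,u-80:u+80],(800,600),interpolation=2))
```

```text
t 4.8 tcp [0.5638 0.1473 0.1775] yaw -154.18 q [ 30.5  19.7  -8.7  -0.  -61.8 -94.7] F [ 1.   0.4 -4.9] M [-0.02 -0.04  0.01] w 0.6328201388820142 29.998822510242462
shift [ 124.  -259.1   -2.2] turn [-1.000e-02 -1.600e-01  2.082e+01]
top bodytop 121 ((544.5142211914062, 139.20729064941406), (22.677204132080078, 58.82601547241211), 26.282312393188477) 0.14933317242535837
top body 105 ((540.9963989257812, 134.60279846191406), (24.57401466369629, 63.227657318115234), 39.50411605834961) 0.10382324355026773
top yel 113 ((544.310302734375, 139.05076599121094), (22.61720085144043, 58.90507125854492), 26.852209091186523) 0.10214764658447084
side bodytop 262 ((562.7794799804688, 148.6505584716797), (57.17726135253906, 57.194908142089844), 18.41036033630371) 0.14860362249866943
side body 493 ((545.5816040039062, 158.27603149414062), (79.2537841796875, 41.455467224121094), 60.48637390136719) 0.10263408620992853
side yel 385 ((563.3953857421875, 144.25338745117188), (57.04191970825195, 67.1768569946289), 16.458248138427734) 0.09876130325001431
```

View pics/lift.png

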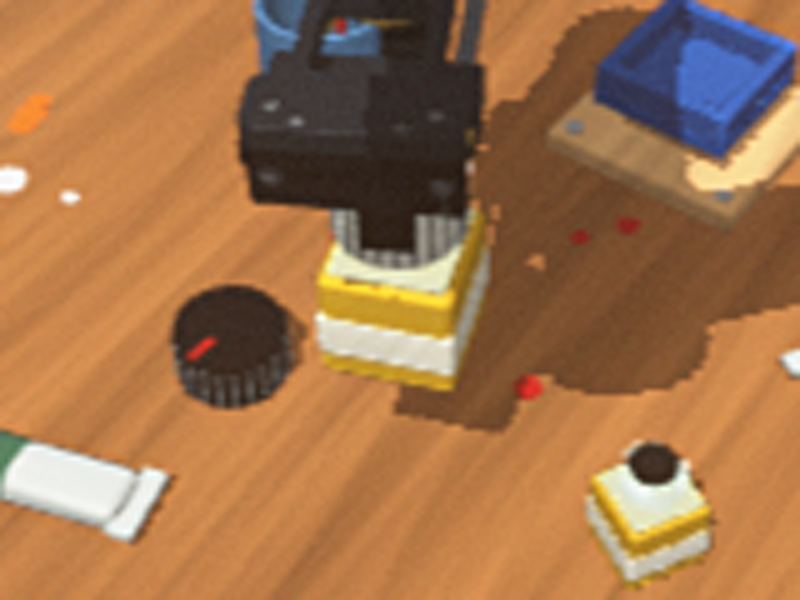

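The jar hangs upright in the grip, with its body yaw still about 18°. Carrying it above the socket.

Request:
{"name": "play_rows", "arguments": {
  "steps": [
    {"ax":0,"ay":0,"az":0,"dx":5,"dy":-10,"dz":-2,"claw":45},
    {"ax":0,"ay":0,"az":0,"dx":10,"dy":-20,"dz":0,"claw":45},
    {"ax":0,"ay":0,"az":0,"dx":14,"dy":-29,"dz":0,"claw":45},
    {"ax":0,"ay":0,"az":0,"dx":14,"dy":-30,"dz":0,"claw":45},
    {"ax":0,"ay":0,"az":0,"dx":14,"dy":-30,"dz":0,"claw":45},
    {"ax":0,"ay":0,"az":0,"dx":14,"dy":-30,"dz":0,"claw":45},
    {"ax":0,"ay":0,"az":0,"dx":14,"dy":-30,"dz":0,"claw":45},
    {"ax":0,"ay":0,"az":0,"dx":14,"dy":-30,"dz":0,"claw":45},
    {"ax":0,"ay":0,"az":0,"dx":14,"dy":-25,"dz":0,"claw":45},
    {"ax":0,"ay":0,"az":0,"dx":8,"dy":-15,"dz":0,"claw":45},
    {"ax":0,"ay":0,"az":0,"dx":3,"dy":-10,"dz":0,"claw":45},
    {"ax":0,"ay":0,"az":5,"dx":0,"dy":0,"dz":0,"claw":45},
    {"ax":0,"ay":0,"az":6,"dx":0,"dy":0,"dz":0,"claw":45},
    {"ax":0,"ay":0,"az":6,"dx":0,"dy":0,"dz":0,"claw":45},
    {"ax":0,"ay":0,"az":4.2,"dx":0,"dy":0,"dz":0,"claw":45},
    {"ax":0,"ay":0,"az":0,"dx":0,"dy":0,"dz":0,"claw":45},
    {"ax":0,"ay":0,"az":0,"dx":0,"dy":0,"dz":0,"claw":45}
  ]
}}

```text
time_s: 6.6
tcp_pos: [0.5658, -0.1396, 0.1809]
ee_rot: [[-0.997, -0.083, -0.0], [-0.083, 0.997, 0.0], [0.0, 0.0, -1.0]]
wrist_force: [-0.4, -0.7, -3.2]
gripper_width: 0.635
gripper_force: 30.0
```

```bash
cat > m.py <<'E'
from h import *
import sys
go([.565,-.1400,.119],-175.4)
s=sense();t=np.array(s["tcp_pos"]); S0=np.array([.565,-.140])
for n in("top","side"):
    c=capture(n);P=cloud(c);np.savez(n+"3.npz",**c)
    z=P[...,2]-t[2]+.079; r=np.hypot(P[...,0]-t[0],P[...,1]-t[1])
    hsv=cv2.cvtColor(c["frame"],cv2.COLOR_BGR2HSV); blue=(hsv[...,0]>100)&(hsv[...,0]<130)&(hsv[...,1]>120)
    for nm,m in(("bodytop",~blue&(r<.06)&(z>.050)&(z<.06)),("sock",blue&(np.hypot(P[...,0]-S0[0],P[...,1]-S0[1])<.07)&(P[...,2]>.053)&(P[...,2]<.063))):
        q=P[m]; R=cv2.minAreaRect((q[:,:2]*1000).astype(np.float32)) if len(q)>3 else 0; print(n,nm,m.sum(),R,q[:,2].mean())
v,u=[int(x) for x in np.argwhere(m).mean(0)]
if len(sys.argv)>1: cv2.imwrite(f"pics/{sys.argv[1]}.png",cv2.resize(c["frame"][v-75:v+45,u-80:u+80],(800,600),interpolation=2))
E
python3 m.py above
```

```text
t 6.6 tcp [ 0.5658 -0.1396  0.1809] yaw -175.27 q [  2.1  19.4  -8.5  -0.  -62.  -87.3] F [-0.4 -0.7 -3.2] M [-0.04 -0.06  0.01] w 0.6346115799000049 29.998801723122597
shift [ 0.8 -0.4 61.9] turn [ 0.   -0.    0.13]
top bodytop 82 ((539.7236938476562, -140.70164489746094), (15.295989036560059, 59.517059326171875), 11.16998291015625) 0.15738632147529655
top sock 209 ((543.4557495117188, -139.13351440429688), (81.38845825195312, 37.57495880126953), 86.38666534423828) 0.05843014585229231
side bodytop 187 ((565.2825927734375, -137.83790588378906), (56.421146392822266, 59.779335021972656), 87.58856201171875) 0.15706824691862756
side sock 175 ((563.5398559570312, -137.01589965820312), (79.94910430908203, 80.43586730957031), 88.14542388916016) 0.05608417953337781
```

View pics/above.png

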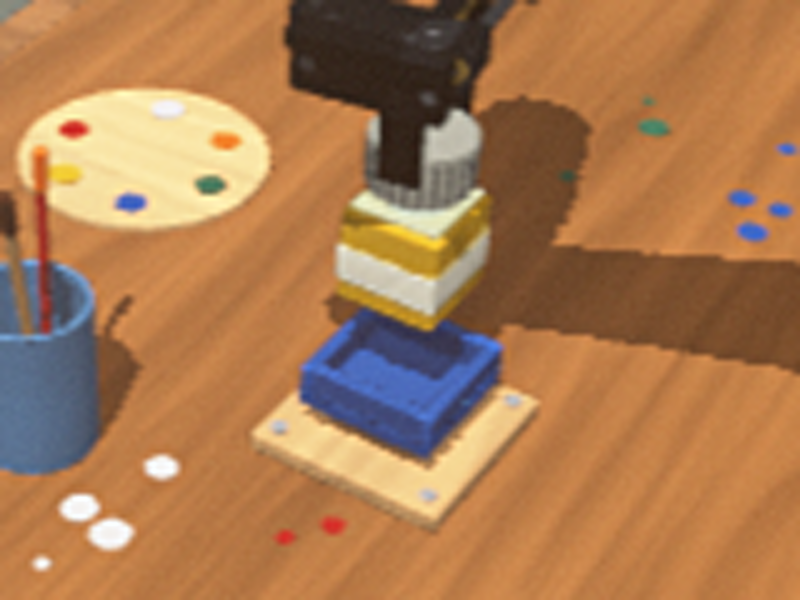

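The jar is aligned above the blue socket, with its yaw within about 1° and its centre within about 1 mm. Lowering it, slower near the floor.

Request:
{"name": "play_rows", "arguments": {
  "steps": [
    {"ax":0,"ay":0,"az":0.4,"dx":1,"dy":-0.3,"dz":5,"claw":45},
    {"ax":0,"ay":0,"az":0,"dx":0,"dy":0,"dz":10,"claw":45},
    {"ax":0,"ay":0,"az":0,"dx":0,"dy":0,"dz":10,"claw":45},
    {"ax":0,"ay":0,"az":0,"dx":0,"dy":0,"dz":8,"claw":45},
    {"ax":0,"ay":0,"az":0,"dx":0,"dy":0,"dz":5,"claw":45},
    {"ax":0,"ay":0,"az":0,"dx":0,"dy":0,"dz":5,"claw":45},
    {"ax":0,"ay":0,"az":0,"dx":0,"dy":0,"dz":5,"claw":45},
    {"ax":0,"ay":0,"az":0,"dx":0,"dy":0,"dz":4,"claw":45},
    {"ax":0,"ay":0,"az":0,"dx":0,"dy":0,"dz":3,"claw":45},
    {"ax":0,"ay":0,"az":0,"dx":0,"dy":0,"dz":2,"claw":45},
    {"ax":0,"ay":0,"az":0,"dx":0,"dy":0,"dz":2,"claw":45},
    {"ax":0,"ay":0,"az":0,"dx":0,"dy":0,"dz":0,"claw":45},
    {"ax":0,"ay":0,"az":0,"dx":0,"dy":0,"dz":0,"claw":45}
  ]
}}

```text
time_s: 8.0
tcp_pos: [0.5649, -0.14, 0.1221]
ee_rot: [[-0.997, -0.074, 0.0], [-0.074, 0.997, -0.0], [-0.0, -0.0, -1.0]]
wrist_force: [0.2, -0.3, -3.9]
gripper_width: 0.634
gripper_force: 30.0
```

```bash
python3 m.py
```

```text
t 8.0 tcp [ 0.5649 -0.14    0.1221] yaw -175.76 q [  2.   22.6 -13.1   0.  -54.4 -87.8] F [ 0.2 -0.3 -3.9] M [-0.03 -0.01 -0.01] w 0.6337703854963899 29.998844414949417
shift [-0.1  0.   3.1] turn [-0.01  0.02 -0.36]
top bodytop 66 ((538.3723754882812, -140.4661865234375), (13.00984001159668, 55.49089050292969), 9.899454116821289) 0.09858986868899078
top sock 188 ((539.1926879882812, -139.15931701660156), (34.50634765625, 80.87748718261719), 0.42795419692993164) 0.05828099178950939
side bodytop 168 ((564.8115234375, -138.7421875), (57.72982406616211, 58.16240310668945), 86.60962677001953) 0.09832033559179704
side sock 120 ((563.5617065429688, -136.69407653808594), (79.22425842285156, 78.85997009277344), 86.97734069824219) 0.05617797612311786
```

Inside the walls now, with no contact yet. Lowering the last 3 mm plus a light press.

Request:
{"name": "play_rows", "arguments": {
  "steps": [
    {"ax":0,"ay":0,"az":0,"dx":0,"dy":0,"dz":1,"claw":45},
    {"ax":0,"ay":0,"az":0,"dx":0,"dy":0,"dz":1,"claw":45},
    {"ax":0,"ay":0,"az":0,"dx":0,"dy":0,"dz":1,"claw":45},
    {"ax":0,"ay":0,"az":0,"dx":0,"dy":0,"dz":0.5,"claw":45},
    {"ax":0,"ay":0,"az":0,"dx":0,"dy":0,"dz":0,"claw":45},
    {"ax":0,"ay":0,"az":0,"dx":0,"dy":0,"dz":0,"claw":45}
  ]
}}

```text
time_s: 8.7
tcp_pos: [0.5649, -0.1401, 0.119]
ee_rot: [[-0.997, -0.074, 0.001], [-0.074, 0.997, -0.0], [-0.0, -0.0, -1.0]]
wrist_force: [-1.9, 0.4, -0.1]
gripper_width: 0.63
gripper_force: 30.0
```

```bash
python3 m.py
```

```text
t 8.7 tcp [ 0.5649 -0.1401  0.119 ] yaw -175.76 q [  2.   22.7 -13.3   0.  -53.9 -87.8] F [-1.9  0.4 -0.1] M [-0.04  0.39 -0.04] w 0.6303520429174804 29.999814704060555
shift [-0.1  0.1 -0. ] turn [-0.02  0.03 -0.36]
top bodytop 68 ((537.7456665039062, -140.34178161621094), (13.924880981445312, 55.25876235961914), 9.774261474609375) 0.09562656518368286
top sock 186 ((539.352294921875, -138.7584228515625), (32.5323371887207, 80.76262664794922), 0.8976221084594727) 0.05851356225891714
side bodytop 170 ((564.4893798828125, -135.97760009765625), (59.672454833984375, 54.7537727355957), 0.6372967958450317) 0.09528173938526685
side sock 121 ((563.8131103515625, -137.41363525390625), (83.48444366455078, 80.40638732910156), 87.31878662109375) 0.056113138665332574
```

Request:
{"name": "play_rows", "arguments": {
  "steps": [
    {"ax":0,"ay":0,"az":0,"dx":0,"dy":0,"dz":1,"claw":45},
    {"ax":0,"ay":0,"az":0,"dx":0,"dy":0,"dz":0,"claw":45},
    {"ax":0,"ay":0,"az":0,"dx":0,"dy":0,"dz":0,"claw":45},
    {"ax":0,"ay":0,"az":0,"dx":0,"dy":0,"dz":0,"claw":45}
  ]
}}

```text
time_s: 9.2
tcp_pos: [0.5651, -0.1402, 0.1189]
ee_rot: [[-0.997, -0.074, 0.001], [-0.074, 0.997, -0.001], [-0.001, -0.001, -1.0]]
wrist_force: [-2.8, 0.2, 5.9]
gripper_width: 0.633
gripper_force: 30.0
```

```bash
python3 m.py seat
```

```text
t 9.2 tcp [ 0.5651 -0.1402  0.1189] yaw -175.75 q [  2.   22.7 -13.3   0.  -53.9 -87.8] F [-2.8  0.2  5.9] M [ 0.19  0.87 -0.02] w 0.6332165010129621 30.001245215535164
shift [ 0.1  0.2 -0.1] turn [-0.04  0.07 -0.35]
top bodytop 70 ((537.8790283203125, -140.74295043945312), (14.299680709838867, 55.69251251220703), 10.009622573852539) 0.09515665592211381
top sock 188 ((537.9803466796875, -139.31301879882812), (32.41203308105469, 81.64692687988281), 3.255098819732666) 0.05847482144151133
side bodytop 170 ((562.4957275390625, -138.352294921875), (57.415672302246094, 55.14399337768555), 84.53616333007812) 0.09505065238017595
side sock 125 ((563.3640747070312, -136.64828491210938), (81.01605987548828, 80.19889068603516), 87.72127532958984) 0.05612595109291561
```

View pics/seat.png

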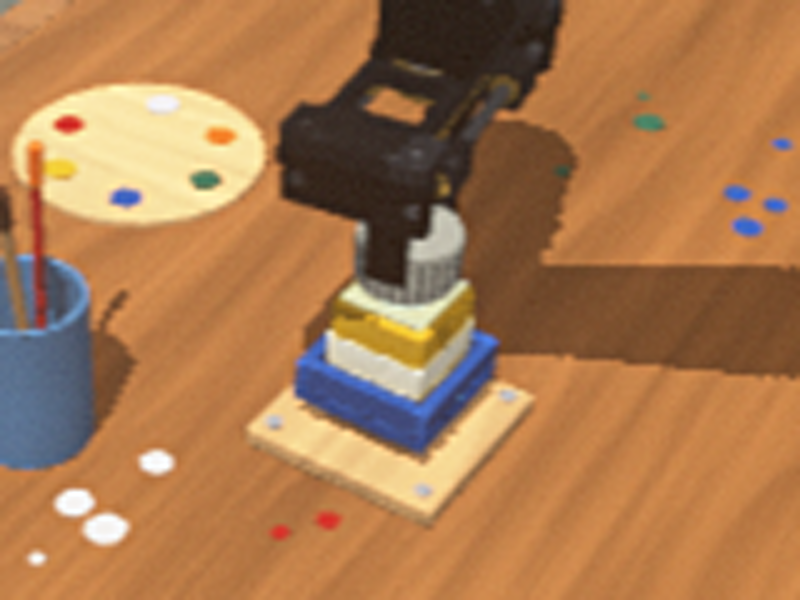

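The picture shows the jar down in the socket with its body top at about 95 mm, which is fully seated. Unscrewing 48° first.

Request:
{"name": "play_rows", "arguments": {
  "steps": [
    {"ax":0,"ay":0,"az":-3,"dx":0,"dy":0,"dz":0,"claw":45},
    {"ax":0,"ay":0,"az":-5,"dx":0,"dy":0,"dz":0,"claw":45},
    {"ax":0,"ay":0,"az":-5,"dx":0,"dy":0,"dz":0,"claw":45},
    {"ax":0,"ay":0,"az":-5,"dx":0,"dy":0,"dz":0,"claw":45},
    {"ax":0,"ay":0,"az":-5,"dx":0,"dy":0,"dz":0,"claw":45},
    {"ax":0,"ay":0,"az":-5,"dx":0,"dy":0,"dz":0,"claw":45},
    {"ax":0,"ay":0,"az":-5,"dx":0,"dy":0,"dz":0,"claw":45},
    {"ax":0,"ay":0,"az":-5,"dx":0,"dy":0,"dz":0,"claw":45},
    {"ax":0,"ay":0,"az":-5,"dx":0,"dy":0,"dz":0,"claw":45},
    {"ax":0,"ay":0,"az":-5,"dx":0,"dy":0,"dz":0,"claw":45},
    {"ax":0,"ay":0,"az":0,"dx":0,"dy":0,"dz":0,"claw":45}
  ]
}}

```text
time_s: 10.4
tcp_pos: [0.567, -0.1403, 0.1199]
ee_rot: [[-0.61, -0.792, 0.005], [-0.792, 0.61, -0.001], [-0.002, -0.005, -1.0]]
wrist_force: [-1.3, 0.8, 6.5]
gripper_width: 0.635
gripper_force: 30.0
```

```bash
python3 m.py
```

```text
t 10.4 tcp [ 0.567  -0.1403  0.1199] yaw -127.62 q [  2.   22.7 -13.2   0.1 -53.8 -39.7] F [-1.3  0.8  6.5] M [0.16 0.37 0.  ] w 0.6349138951997948 30.000970289111137
shift [1.  1.7 0.9] turn [-0.22  0.24 47.78]
top bodytop 5 ((590.3692626953125, -114.0369644165039), (3.8567419052124023, 2.73818302154541), 73.02774047851562) 0.0960223999239811
top sock 32 ((559.2330932617188, -138.74945068359375), (105.90294647216797, 16.225772857666016), 46.60212326049805) 0.05782908589911033
side bodytop 162 ((564.5657348632812, -138.14093017578125), (59.41111373901367, 56.45005416870117), 89.9056396484375) 0.09572768145381426
side sock 116 ((563.6361083984375, -136.1232147216797), (77.02184295654297, 79.79971313476562), 87.24019622802734) 0.05608525177156667
```

Request:
{"name": "play_rows", "arguments": {
  "steps": [
    {"ax":0,"ay":0,"az":-5,"dx":0,"dy":0,"dz":0,"claw":45},
    {"ax":0,"ay":0,"az":-5,"dx":0,"dy":0,"dz":0,"claw":45},
    {"ax":0,"ay":0,"az":-5,"dx":0,"dy":0,"dz":0,"claw":45},
    {"ax":0,"ay":0,"az":0,"dx":0,"dy":0,"dz":0,"claw":45},
    {"ax":0,"ay":0,"az":0,"dx":0,"dy":0,"dz":0,"claw":45}
  ]
}}

```text
time_s: 11.0
tcp_pos: [0.567, -0.1403, 0.12]
ee_rot: [[-0.386, -0.923, 0.006], [-0.923, 0.386, -0.001], [-0.001, -0.006, -1.0]]
wrist_force: [0.4, -0.4, 6.9]
gripper_width: 0.634
gripper_force: 30.0
```

Run:
```python
from h import *
go([.565,-.14,.119],-112)
c=capture("top"); cv2.imwrite("pics/un.png",np.hstack([cv2.resize(c["frame"][165:245,366:446],(400,400),interpolation=2),cv2.resize(capture("side")["frame"][130:210,310:390],(400,400),interpolation=2)]))
```

```text
t 11.0 tcp [ 0.567  -0.1403  0.12  ] yaw -112.7 q [  2.   22.7 -13.2   0.1 -53.8 -24.8] F [ 0.4 -0.4  6.9] M [0.12 0.38 0.07] w 0.6335938570685525 30.001732259988785
shift [0.5 2.  0.9] turn [-0.33  0.05 -0.7 ]
```

View pics/un.png

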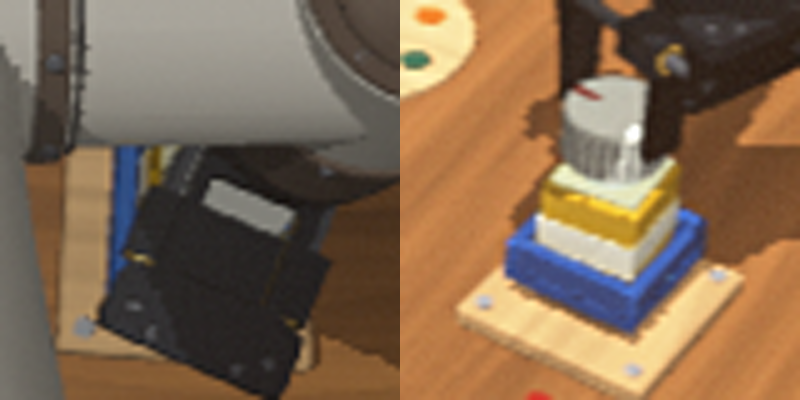

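In the side view the cap's mark is at crop (587,92), pointing to about -6° to 0° world. That nearly matches the jar's yaw of about 0°, so the cap should be free. I'll lift gently and check.

Request:
{"name": "play_rows", "arguments": {
  "steps": [
    {"ax":0,"ay":0,"az":0,"dx":0,"dy":0,"dz":-1.5,"claw":45},
    {"ax":0,"ay":0,"az":0,"dx":0,"dy":0,"dz":-1.5,"claw":45},
    {"ax":0,"ay":0,"az":0,"dx":0,"dy":0,"dz":-1.5,"claw":45},
    {"ax":0,"ay":0,"az":0,"dx":0,"dy":0,"dz":-1.5,"claw":45},
    {"ax":0,"ay":0,"az":0,"dx":0,"dy":0,"dz":0,"claw":45},
    {"ax":0,"ay":0,"az":0,"dx":0,"dy":0,"dz":0,"claw":45}
  ]
}}

```text
time_s: 11.7
tcp_pos: [0.5648, -0.14, 0.1232]
ee_rot: [[-0.387, -0.922, -0.0], [-0.922, 0.387, -0.0], [0.0, 0.0, -1.0]]
wrist_force: [1.3, -1.2, 0.3]
gripper_width: 0.634
gripper_force: 30.0
```

```bash
python3 m.py
```

```text
t 11.7 tcp [ 0.5648 -0.14    0.1232] yaw -112.78 q [  2.   22.5 -13.    0.  -54.5 -24.8] F [ 1.3 -1.2  0.3] M [-0.18 -0.26 -0.04] w 0.6338124275144281 29.999859854578972
shift [-0.1 -0.2  4.2] turn [ 1.000e-02 -1.000e-02  6.262e+01]
top bodytop 22 ((585.0643920898438, -115.36347198486328), (7.7734174728393555, 18.366004943847656), 62.50035858154297) 0.09877525049167174
top sock 83 ((568.2766723632812, -103.85269165039062), (8.976462364196777, 64.51618194580078), 84.93331909179688) 0.058351537030556164
side bodytop 135 ((563.9510498046875, -136.0888214111328), (55.55695724487305, 49.89028549194336), 1.9871183633804321) 0.09734218651226104
side sock 134 ((563.6805419921875, -137.829345703125), (83.25862121582031, 80.11302947998047), 87.57432556152344) 0.0560527580345771
```

Request:
{"name": "play_rows", "arguments": {
  "steps": [
    {"ax":0,"ay":0,"az":0,"dx":0,"dy":0,"dz":-1.5,"claw":45},
    {"ax":0,"ay":0,"az":0,"dx":0,"dy":0,"dz":-1.5,"claw":45},
    {"ax":0,"ay":0,"az":0,"dx":0,"dy":0,"dz":-1.5,"claw":45},
    {"ax":0,"ay":0,"az":0,"dx":0,"dy":0,"dz":0,"claw":45},
    {"ax":0,"ay":0,"az":0,"dx":0,"dy":0,"dz":0,"claw":45}
  ]
}}

```text
time_s: 12.3
tcp_pos: [0.5651, -0.14, 0.1282]
ee_rot: [[-0.387, -0.922, 0.001], [-0.922, 0.387, -0.0], [-0.0, -0.001, -1.0]]
wrist_force: [1.7, -1.2, 0.2]
gripper_width: 0.637
gripper_force: 30.0
```

```bash
cat > k.py <<'E'
from h import *
go([.565,-.14,.144],-112.8)
c=capture("side");P=cloud(c);r=np.hypot(P[...,0]-.5645,P[...,1]+.139)
hsv=cv2.cvtColor(c["frame"],cv2.COLOR_BGR2HSV)
yel=(hsv[...,0]>18)&(hsv[...,0]<35)&(hsv[...,1]>140)&(r<.05)
print("yellow z pct",np.percentile(P[yel][:,2],[5,50,90,97]).round(4),yel.sum())
w=(r<.027)&(P[...,2]>.085)&(P[...,2]<.18)&(hsv[...,1]<70); h=np.histogram(P[w][:,2],np.arange(.085,.18,.005)); print(dict(zip(h[1].round(3),h[0])))
m=(P[...,2]>.09)&(P[...,2]<.102)&(r<.045)&(hsv[...,2]>60); print(cv2.minAreaRect((P[m][:,:2]*1000).astype(np.float32)))
cv2.imwrite("pics/k.png",cv2.resize(c["frame"][120:210,300:400],(660,594),interpolation=2))
E
python3 k.py
```

```text
t 12.3 tcp [ 0.5651 -0.14    0.1282] yaw -112.77 q [  2.   22.2 -12.6   0.  -55.1 -24.8] F [ 1.7 -1.2  0.2] M [-0.21 -0.23 -0.04] w 0.6373026381771301 29.999859407544136
shift [ -0.    0.1 -15.8] turn [-0.04  0.01  0.03]
yellow z pct [0.0754 0.0892 0.1881 0.2346] 214
{np.float64(0.085): np.int64(0), np.float64(0.09): np.int64(1), np.float64(0.095): np.int64(75), np.float64(0.1): np.int64(19), np.float64(0.105): np.int64(8), np.float64(0.11): np.int64(2), np.float64(0.115): np.int64(11), np.float64(0.12): np.int64(8), np.float64(0.125): np.int64(12), np.float64(0.13): np.int64(7), np.float64(0.135): np.int64(13), np.float64(0.14): np.int64(30), np.float64(0.145): np.int64(134), np.float64(0.15): np.int64(0), np.float64(0.155): np.int64(0), np.float64(0.16): np.int64(0), np.float64(0.165): np.int64(0), np.float64(0.17): np.int64(0)}
((564.4669799804688, -136.52537536621094), (57.93394088745117, 55.89760208129883), 2.9182653427124023)
```

View pics/k.png

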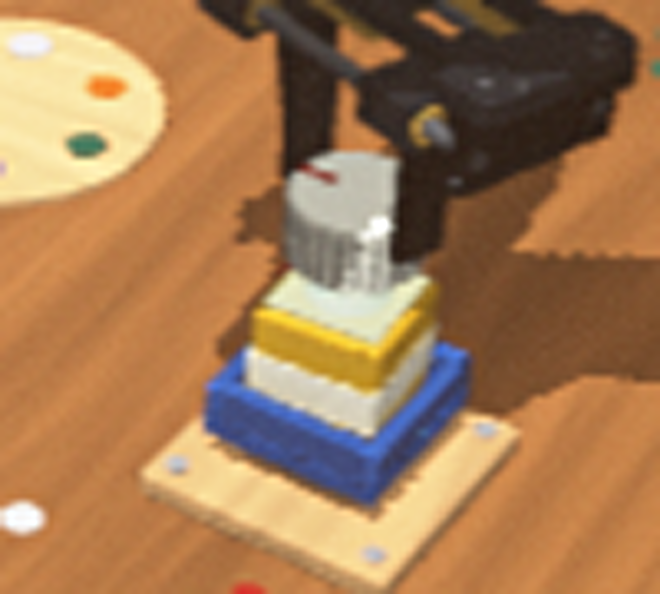

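The cap has risen about 9 mm with the jar still seated. The marks, the cap's at (318,173) and the jar's at (285,270), point the same way. Lifting to +25 mm.

Request:
{"name": "play_rows", "arguments": {
  "steps": [
    {"ax":0,"ay":0,"az":0,"dx":0,"dy":0,"dz":-3,"claw":45},
    {"ax":0,"ay":0,"az":0,"dx":0,"dy":0,"dz":-3,"claw":45},
    {"ax":0,"ay":0,"az":0,"dx":0,"dy":0,"dz":-3,"claw":45},
    {"ax":0,"ay":0,"az":0,"dx":0,"dy":0,"dz":-3,"claw":45},
    {"ax":0,"ay":0,"az":0,"dx":0,"dy":0,"dz":-3,"claw":45},
    {"ax":0,"ay":0,"az":0,"dx":0,"dy":0,"dz":-1,"claw":45},
    {"ax":0,"ay":0,"az":0,"dx":0,"dy":0,"dz":0,"claw":45},
    {"ax":0,"ay":0,"az":0,"dx":0,"dy":0,"dz":0,"claw":45},
    {"ax":0,"ay":0,"az":0,"dx":0,"dy":0,"dz":0,"claw":45},
    {"ax":0,"ay":0,"az":0,"dx":0,"dy":0,"dz":0,"claw":45}
  ]
}}

```text
time_s: 13.35
tcp_pos: [0.5647, -0.14, 0.1438]
ee_rot: [[-0.387, -0.922, -0.0], [-0.922, 0.387, 0.0], [0.0, 0.0, -1.0]]
wrist_force: [-0.3, -0.3, -0.3]
gripper_width: 0.633
gripper_force: 30.0
```

```bash
sed -i 's#pics/k.png#pics/k2.png#' k.py; python3 k.py
```

```text
t 13.35 tcp [ 0.5647 -0.14    0.1438] yaw -112.77 q [  2.   21.3 -11.5  -0.  -57.2 -24.8] F [-0.3 -0.3 -0.3] M [-0.01  0.03  0.03] w 0.6325534329196061 29.99993920326233
shift [-0.1 -0.3 -0.2] turn [ 0.02 -0.01  0.03]
yellow z pct [0.0753 0.0893 0.248  0.2501] 221
{np.float64(0.085): np.int64(0), np.float64(0.09): np.int64(1), np.float64(0.095): np.int64(79), np.float64(0.1): np.int64(19), np.float64(0.105): np.int64(19), np.float64(0.11): np.int64(21), np.float64(0.115): np.int64(33), np.float64(0.12): np.int64(9), np.float64(0.125): np.int64(0), np.float64(0.13): np.int64(9), np.float64(0.135): np.int64(16), np.float64(0.14): np.int64(15), np.float64(0.145): np.int64(11), np.float64(0.15): np.int64(12), np.float64(0.155): np.int64(17), np.float64(0.16): np.int64(148), np.float64(0.165): np.int64(0), np.float64(0.17): np.int64(0)}
((565.0493774414062, -138.59762573242188), (57.457763671875, 59.23168182373047), 0.66743004322052)
```

View pics/k2.png

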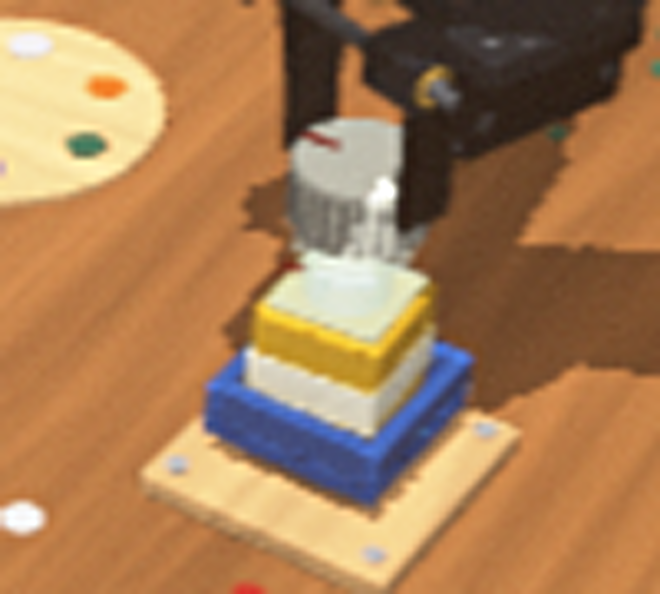

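The cap is held level and centred about 25 mm up at (345,190). Below it the jar is seated with its neck clear. Handing in.

```bash
python3 -c "
from station import *
print(finish_job())"
```

```text
the job is handed in; nothing more can be done
None
```

I handed the job in at about 13.4 s: the jar is fully down in the socket, and the unscrewed cap is held level and centred about 25 mm above its tightened height; the simulator returned no verdict.

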